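Roll the lift pin to the gauging line

ROBOT

A 6-joint arm with a two-finger parallel gripper is mounted at the origin on the work surface. World frame = base frame: x ahead of the robot, y to its left, z up, the work surface at z = 0. Lengths are in m, angles in rad, forces in N, time in s.
With the tool pointing down it reaches from about 0.425 to 1.125 m from the base axis. Payload 14.9 kg.
Tool frame: the origin (TCP) lies at the very end of the fingers, on their centre line; the grasp point (between the pads) lies 19 mm behind it; z points along the fingers, y is the direction in which the jaws open and shut (so a half turn about z gives the same grasp; the last joint's range is limited). The gripper opens to 91 mm and grips with 3 to 60 N. Pads are 32 mm wide; open, the fingers measure 118 mm over their backs; the gripper's body (76 mm by 178 mm) begins 60 mm behind the grasp point.
Start: joints at [-1.153, 0.379, 1.734, -0, 1.028, -0.033], TCP at [0.305, -0.63, 0.214] pointing down, gripper open.
Joint ranges: [-2.77, 2.77], [-0.74, 2.19], [0, 2.66], [-1.06, 4.2], [0.31, 2.87], [-3.08, 3.08]. Speed limits (rad/s): [1.89, 1.89, 2.39, 3.14, 3.14, 3.14].

INTERFACE

Orientations are given as a rotation vector (axis times angle).
In Python, from bench import manip gives the robot as it stands.
- The arm moves only by the tool step_arm, never from a script. Its argument "increments" is a list of rows, each a list of 7 numbers: the shift along the tool's x, y, z in mm, then the turn, a rotation vector about the tool's x, y, z in rad, then the opening in per cent of the stroke, from 0 (shut) to 100 (fully open). A call has 1 to 5 rows; each row is the pose to reach, as a shift and turn from the pose commanded when the call began, along the tool's axes at that moment; what a row does not reach only later rows make up. A row lasts 1/8 s, in which the tool goes at most 62.5 mm and 10.7 degrees, less where a joint would pass 70% of its speed; a pose out of reach is approached as far as the arm can. A call with a gripper value outside its range is refused whole. The fingers move at their own pace and stop on an object; "squeeze" is the grip in N (left out, the last holds). Time passes only in rows, so rows that repeat a pose let the fingers close. It gives the time, the measured TCP pose, the force and the opening at its end, in the units of the state.
- manip.get_state(): the state, without advancing time (a new reading comes with each control period).
- manip.read_camera(name): name is "scene" or "top" or "wrist"; returns a dict with "pixels" (420x560x3 uint8, red, green, blue), "K" (3x3 intrinsics, pixels), "dist_coeffs" ([k1, k2, p1, p2, k3] as OpenCV has them; the pictures are not rectified), "rvec" (rotation vector, rad) and "tvec" (3), from world to camera coordinates, as OpenCV has them; the wrist camera has in their place "T_tool_cam" (4x4, takes a point from camera to tool coordinates, whose origin is the TCP and whose axes are the flange's). Camera axes: x right, y down, z forward; pixel columns grow to the right and rows downward; lengths in m; the calibration is good to about 2 mm. A picture is of the moment at which its call begins: read the wrist's pose just before it. There is no depth.
- manip.finish_job(): hands the job in, once; it reports no verdict.
Trained networks look in the newest picture that a camera, given by its name, has taken for a name from the list of things; names that differ only in an ending like _2 or _b are one class to them, and where a whole thing is asked for, a point or a joint stands for the part that bears it (a point fixed in the world has none). Each returns a list of dicts, best first, with "confidence" (0 to 1); they miss things now and then, are a little off and sometimes report something else, mostly with a low value. They report only what shows in the picture. A call takes as long as a camera call. They do not tell look-alikes from the thing itself.
- manip.boxes_of(thing, camera): "centre" ([x, y, z] in m, in world coordinates, good to about 4 mm: the middle of the surface that is visible of it).
- manip.outline_of(thing, camera): "pixels" (420x560 bool, what is visible of it).
The state is a dict: "time": time; "joint_pos": joint angles; "qvel": joint speeds; "joint_efforts": joint torques, N m; "position": TCP position; "eef_rot": TCP orientation; "force": force on the tool from outside, world axes, zero at the start; "torque": the same for the moment, N m; "width": finger opening in m.
Only numpy, scipy, OpenCV 4.12 (cv2) and the standard library are available. Lean on these libraries where they do the work, as an engineer would, in place of code of your own. Each camera call takes 0.05 s, during which the arm holds its last target.

TASK

The pivot pin lying in the middle of the checking plate is to be clocked for straightness next. Set your fingertips on its top and push sideways so that it rolls over the plate, in several strokes if need be, and stop it lying along the white line that runs to the dial-gauge stand (not the line at the V-block), centred over the line and square with it. Roll it, do not drag, grip or lift it; do not touch the gauge stand, and leave everything else where it is.

Things in the scene. Friction and masses are not known exactly. Their poses are not given: they have to be found in the camera images.
- pin: pivot pin of a vehicle lift: bright steel cylinder, 30 mm diameter, 150 mm long, about 0.75 kg, loose, lying on the plate between the two white lines, parallel to them within 2.5 degrees. Origin at its centre (15 mm above the plate); x is the cylinder's axis, y and z turn as it rolls. Under fingertips that press on its top it rolls half as far as they travel; let go, it stops at once
- plate: cast-iron checking plate, 400 x 400 x 60 mm high, dark, fixed, level. Origin at the centre of its underside; z up, x and y along its edges, x away from the robot. Working face at z = 60 mm. On it two white lines, 3 mm wide, 260 mm long, run along x at y = +100 and y = -100 mm, from x = -150 to +110 mm
- line_left (a point): middle of the white line at the plate's +y side (x = -20 mm, y = +100 mm, z = 60 mm in the plate's frame), on the working face; axes as the plate's
- line_right (a point): middle of the white line at the plate's -y side (x = -20 mm, y = -100 mm, z = 60 mm in the plate's frame), on the working face; axes as the plate's
- gauge: dial-gauge stand fixed by its magnet on the plate just beyond the far (+x) end of the left or the right line, in line with it: black base 60 x 50 x 55 mm, steel column, round dial 58 mm across on an arm turned away from the robot, 225 mm high in all. Origin at the centre of its underside, axes as the plate's; the middle of its line lies at x = -170 mm, y = 0 in its frame
- vblock: bystander: steel V-block, 60 x 50 x 45 mm high, loose, beyond the far end of the other line. Origin at the centre of its underside
- bush: bystander: bronze bush standing on end on the plate between gauge stand and V-block, 42 mm across, 40 mm high, loose. Origin at the centre of its underside
- cone: bystander: steel balancer centring cone on the bench left of the plate, 96 mm across, 55 mm high, loose. Origin at the centre of its underside
- socket: bystander: dark deep wheel-nut socket standing on the bench right of the plate, 32 mm across, 85 mm high, loose. Origin at the centre of its underside
Things that resemble listed ones, but are neither listed nor needed, are in the scene too. What is meant by the pin is not yellow, and is the smaller of those in its own colour.

How it is judged:
By the outcome, as a careful person would: the job done as asked, in the order asked, and still so for the second after the job is handed in, with the robot touching nothing.
It also fails if it takes over 58 s, if anything falls off the work surface, if the arm or the gripper's body presses on something with over 40 N, if the wrist force passes 120 N, or if a joint passes its speed limit or range.

## Working session

There is one attempt and no reset: what is moved stays moved. The work goes in short steps, Python scripts to look and compute and a tool call to move; the robot and the scene stay as the last step left them, time stands still between calls to the robot, and variables do not carry over. Pictures are saved under pics/ and viewed, and the job is handed in when it is done.

Besides the shell and the picture viewer there is one more tool, called after "Call:" as a command line: name --pt "numbers of a row" for each row, then --argument value for the rest. step_arm: Moves the arm, as the interface text tells. Its arguments: {"type":"object","properties":{"increments":{"type":"array"},"squeeze":{"type":"number"}},"required":["increments"]}

```bash
ls; mkdir -p pics; python3 - <<'E'
from bench import manip
import cv2
s=manip.get_state();print(s)
for c in("scene","top"):
    r=manip.read_camera(c);cv2.imwrite(f"pics/{c}0.png",cv2.cvtColor(r["pixels"],cv2.COLOR_RGB2BGR))
    print(c,r["K"],r["dist_coeffs"],r["rvec"],r["tvec"])
    for t in("pin","gauge","vblock","bush","plate","cone","socket"):
        print(t,[(b["centre"],b["confidence"]) for b in manip.boxes_of(t,c)])
E
```

```text
pics
{'time': 0.0, 'joint_pos': array([-1.15330541e+00,  3.79383716e-01,  1.73477885e+00,  9.28339454e-06,
        1.02845786e+00, -3.32883292e-02]), 'qvel': array([ 0.0005614 ,  0.00085168,  0.00039706, -0.000571  ,  0.00093273,
       -0.00126266]), 'joint_efforts': array([-1.98732458e-03, -7.63725686e+01, -4.34371555e+01,  6.49662456e-02,
        4.24620614e-02, -1.10021060e-04]), 'position': array([ 0.3048158 , -0.62972339,  0.21330657]), 'eef_rot': array([-3.06114953e+00, -7.01869286e-01,  2.95875522e-04]), 'force': array([ 0.59435739, -0.58683249,  0.14097213]), 'torque': array([-0.03236813, -0.03018522, -0.02529476]), 'width': 0.09135958152333204}
scene [[411.02644543   0.         279.95010453]
 [  0.         411.02644543 208.94353036]
 [  0.           0.           1.        ]] [0.03093453 0.         0.         0.         0.        ] [ 1.94044705  1.36590228 -0.58862843] [-0.22350293 -0.30035651  1.65958186]
pin [([0.6678, -0.4566, 0.0304], 0.98), ([0.6773, 0.2856, 0.0247], 0.77), ([0.5303, -0.0717, 0.0917], 0.55)]
gauge [([0.6851, -0.2087, 0.2328], 0.71), ([0.5387, 0.4583, 0.
[... 157 characters left out ...]
458, 0.0301], 0.96)]
socket [([0.474, -0.4651, 0.0496], 0.91)]
top [[409.75178038   0.         286.93617954]
 [  0.         409.75178038 203.35467702]
 [  0.           0.           1.        ]] [-0.03940094  0.          0.          0.          0.        ] [ 2.12727017 -2.16558832  0.14877709] [8.56134520e-04 5.92259598e-01 1.42519380e+00]
pin [([0.6382, -0.4508, 0.0379], 0.78), ([0.5082, -0.0654, 0.0859], 0.75), ([0.6683, 0.2853, 0.0219], 0.56)]
gauge [([0.6638, -0.1907, 0.2309], 0.79)]
vblock [([0.5133, -0.062, 0.0633], 0.52), ([0.6645, -0.1935, 0.2336], 0.17)]
bush [([0.6603, -0.1031, 0.0966], 0.45)]
plate [([0.5137, -0.0607, 0.0652], 0.86)]
cone [([0.5079, 0.4597, 0.0407], 0.9)]
socket []
```

View pics/scene0.png

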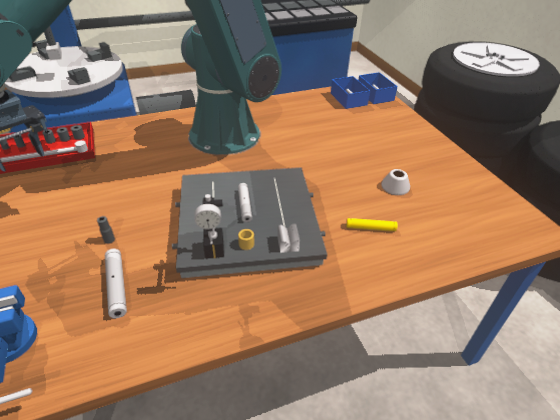

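View pics/top0.png

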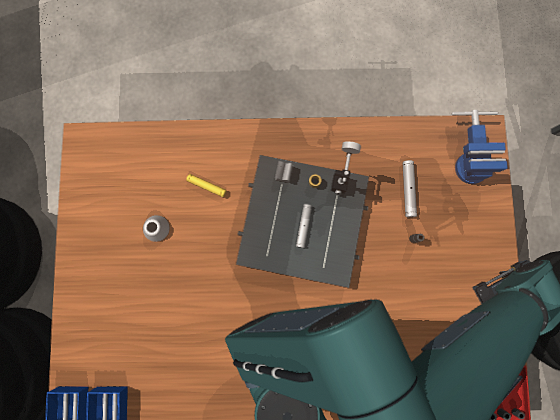

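The steel pieces that could be the pin are the one on the plate (scene 245,202; top 304,226), the larger one on the bench (scene 115,283; top 410,190) and the yellow one (scene 372,225; top 207,186). By the description I choose the one on the plate. The gauge stands at the right (-y) line. The two cameras disagree by about 20 mm in x, so I'll check that next.

```bash
cat > h.py <<'E'
import numpy as np,cv2
def ray(r,uv):
    n=cv2.undistortPoints(np.array(uv,float).reshape(-1,1,2),r["K"],np.array(r["dist_coeffs"])).reshape(-1,2)
    d=np.c_[n,np.ones(len(n))]
    if "T_tool_cam" in r: T=r["T"];return T[:3,3],d@T[:3,:3].T
    R=cv2.Rodrigues(np.array(r["rvec"]))[0];return -R.T@r["tvec"],d@R
def onz(r,uv,z):
    o,d=ray(r,uv);return o+d*((z-o[2])/d[:,2])[:,None]
def proj(r,P):
    if "T_tool_cam" in r:
        W=np.linalg.inv(r["T"]);rv=cv2.Rodrigues(W[:3,:3])[0];tv=W[:3,3]
    else: rv,tv=np.array(r["rvec"]),np.array(r["tvec"])
    return cv2.projectPoints(np.array(P,float).reshape(-1,1,3),rv,tv,r["K"],np.array(r["dist_coeffs"]))[0].reshape(-1,2)
def tri(ra,ua,rb,ub):
    oa,da=ray(ra,ua);ob,db=ray(rb,ub);out=[]
    for a,b in zip(da,db):
        t=np.linalg.lstsq(np.c_[a,-b],ob-oa,rcond=None)[0];p,q=oa+a*t[0],ob+b*t[1];out.append(np.r_[(p+q)/2,np.linalg.norm(p-q)])
    return np.array(out)
def cam(m,c):
    s=m.get_state();r=m.read_camera(c)
    if c=="wrist":
        T=np.eye(4);T[:3,:3]=cv2.Rodrigues(np.array(s["eef_rot"]))[0];T[:3,3]=s["position"];r["T"]=T@np.array(r["T_tool_cam"])
    return r
def crop(r,x0,y0,x1,y1,f,name):
    p=cv2.cvtColor(r["pixels"],cv2.COLOR_RGB2BGR)[y0:y1,x0:x1]
    cv2.imwrite(name,cv2.resize(p,None,fx=f,fy=f,interpolation=cv2.INTER_CUBIC))
E
python3 - <<'E'
from bench import manip
from h import *
import pickle
a=cam(manip,"scene");b=cam(manip,"top");w=cam(manip,"wrist")
pickle.dump((a,b,w),open("v0.pkl","wb"))
crop(a,170,160,330,280,5,"pics/s1.png");crop(b,230,140,390,290,4,"pics/t1.png");crop(w,0,0,560,420,1,"pics/w1.png")
print(w["T_tool_cam"])
E
```

```text
[[ 2.27270245e-05 -9.71791354e-01 -2.35842244e-01  6.60143240e-02]
 [ 9.99999784e-01  1.77067074e-04 -6.33242073e-04 -5.11324797e-04]
 [ 6.57139067e-04 -2.35842179e-01  9.71791148e-01 -1.70992469e-01]
 [ 0.00000000e+00  0.00000000e+00  0.00000000e+00  1.00000000e+00]]
```

View pics/s1.png

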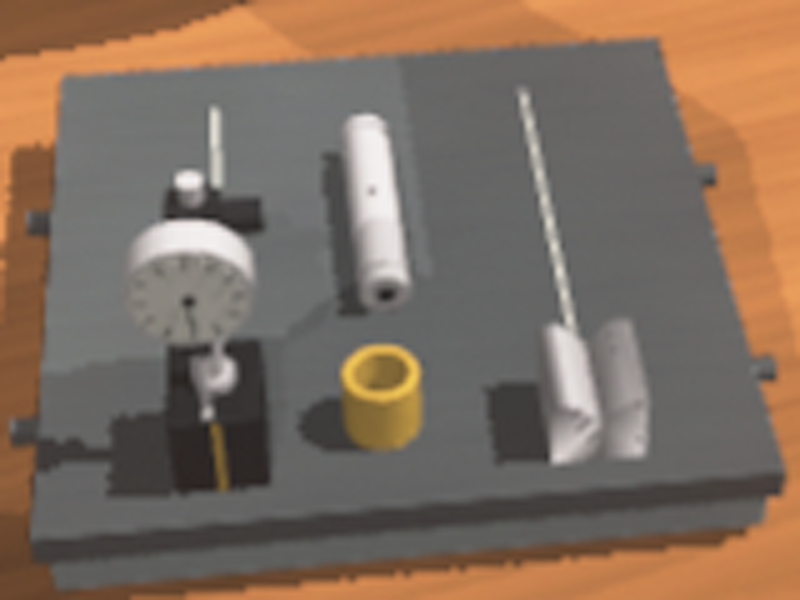

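View pics/t1.png

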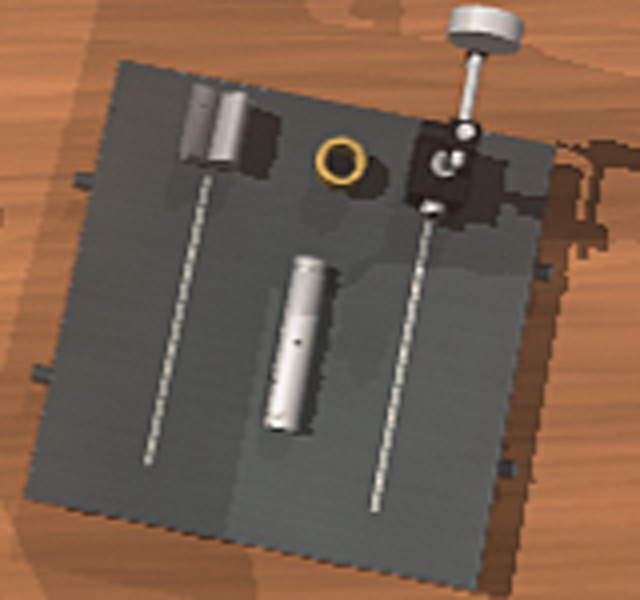

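View pics/w1.png

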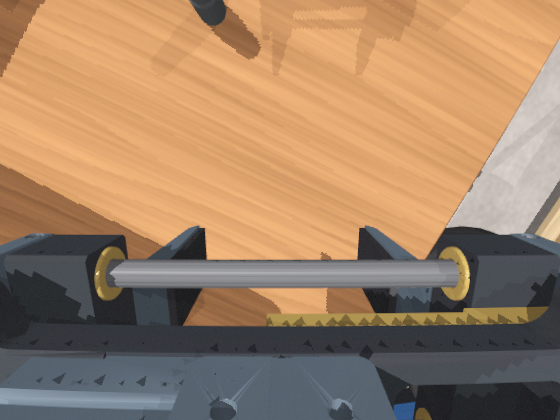

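```bash
python3 - <<'E'
from h import *
import pickle
from scipy.optimize import least_squares
a,b,w=pickle.load(open("v0.pkl","rb"))
# plate pts: corners nearL(-.2,.2) nearR(-.2,-.2) farL farR ; line near ends
P=np.array([[-.2,.2],[-.2,-.2],[.2,.2],[.2,-.2],[-.15,.1],[-.15,-.1]])
sa=np.array([[658,38],[63,75],[785,473],[35,540],[522,89],[214,106]])/5+[170,160]-.4
sb=np.array([[25,497],[475,590],[120,60],[555,147],[149,464],[375,512]])/4+[230,140]-.4
for n,r,u in(("scene",a,sa),("top",b,sb)):
    q=onz(r,u,.06)
    f=lambda v:(np.c_[P[:,0]*np.cos(v[2])-P[:,1]*np.sin(v[2])+v[0],P[:,0]*np.sin(v[2])+P[:,1]*np.cos(v[2])+v[1]]-q[:,:2]).ravel()
    s=least_squares(f,[.5,-.05,0]);print(n,s.x,np.degrees(s.x[2]));print(np.round(s.fun.reshape(-1,2)*1000,1))
print(np.round(tri(a,sa,b,sb),4))
print(ray(a,sa[:1])[0],ray(b,sa[:1])[0])
E
```

```text
scene [ 0.53225844 -0.06396082 -0.21827653] -12.506323806559434
[[-1.7  1.4]
 [-1.7 -0.8]
 [-0.8  2. ]
 [-1.9 -2.7]
 [ 1.3 -0. ]
 [ 4.8  0.1]]
top [ 0.53148568 -0.06585939 -0.2185847 ] -12.523980821020931
[[-1.2  1.5]
 [-1.7 -1.7]
 [ 1.4  0.5]
 [ 1.6 -2.2]
 [-0.7  1. ]
 [ 0.7  0.9]]
[[ 0.3812  0.1723  0.0595  0.0022]
 [ 0.2947 -0.2155  0.0597  0.0011]
 [ 0.7696  0.0864  0.0576  0.0014]
 [ 0.6827 -0.3013  0.0568  0.0032]
 [ 0.4078  0.0643  0.0615  0.0024]
 [ 0.3629 -0.1307  0.063   0.0018]]
[ 1.42156116 -0.3058589   0.88317255] [ 0.38512567 -0.01252421  1.49448014]
```

Call:
step_arm --pt "20 -20 -60 0 0 0 100" --pt "75 -75 -77 0 0 -0.18 100" --pt "130 -125 -77 0 0 -0.36 100" --pt "185 -178 -77 0 0 -0.54 100" --pt "235 -226 -77 0 0 -0.72 100"

```text
time: 1.58
position: [0.4005, -0.3707, 0.291]
eef_rot: [2.613, 1.743, 0.0]
force: [-0.3, -0.5, -0.7]
width: 0.0916
```

```bash
cat > go.py <<'E'
from h import *
# delta in tool frame to reach world pos p with tool y along angle
def rel(s,p,yawy):
    R=cv2.Rodrigues(np.array(s["eef_rot"]))[0]
    y=np.array([np.cos(yawy),np.sin(yawy),0]);z=np.array([0,0,-1.]);x=np.cross(y,z)
    Rt=np.c_[x,y,z]
    return np.round(R.T@(np.array(p)-s["position"])*1000,1),np.round(cv2.Rodrigues(R.T@Rt)[0].ravel(),4)
C=np.array([.532,-.065]);YAW=-.2184
ex=np.array([np.cos(YAW),np.sin(YAW)]);ey=np.array([-np.sin(YAW),np.cos(YAW)])
def W(x,y,z): return np.r_[C+ex*x+ey*y,z]
def PL(p): return np.array([(np.array(p)[:2]-C)@ex,(np.array(p)[:2]-C)@ey])*1000
E
python3 - <<'E'
from bench import manip
from go import *
s=manip.get_state();print(s["position"],s["eef_rot"],s["force"],s["time"]);print(rel(s,W(-.03,-.09,.29),YAW))
E
```

```text
[ 0.40045631 -0.37073821  0.29096096] [2.61307968e+00 1.74269972e+00 3.69357348e-04] [-0.29676584 -0.46414684 -0.71187396] 1.575
(array([238.9,  -9.8,   0.9]), array([ 0.0007,  0.0003, -0.176 ]))
```

Call:
step_arm --pt "60 -2 1 0 0 -0.1 100" --pt "120 -5 1 0 0 -0.176 100" --pt "180 -8 1 0 0 -0.176 100" --pt "239 -10 1 0 0 -0.176 100" --pt "239 -10 1 0 0 -0.176 100"

```text
time: 2.2
position: [0.4848, -0.1456, 0.2898]
eef_rot: [2.451, 1.964, 0.001]
force: [-0.5, -1.0, -0.5]
width: 0.0915
```

```bash
python3 - <<'E'
from bench import manip
from go import *
import pickle
w=cam(manip,"wrist");s=manip.get_state()
print(s["position"],s["eef_rot"],s["force"],PL(s["position"]))
pickle.dump(w,open("w2.pkl","wb"));crop(w,0,0,560,420,1.4,"pics/w2.png")
print(w["K"],w["dist_coeffs"])
L=[W(-.15,-.1,.06),W(.11,-.1,.06),W(-.15,.1,.06)]
print(proj(w,L))
E
```

```text
[ 0.48432353 -0.14714593  0.2897418 ] [2.45254902e+00 1.96299782e+00 3.79364416e-05] [-0.23949552 -0.26199006 -0.3737327 ] [-28.74554943 -90.52454137]
[[300.73987952   0.         281.69303659]
 [  0.         300.73987952 213.42698098]
 [  0.           0.           1.        ]] [-0.03661683  0.          0.          0.          0.        ]
[[192.76371318 199.62754785]
 [383.75491156 199.4142558 ]
 [182.35051098  38.76839535]]
```

View pics/w2.png

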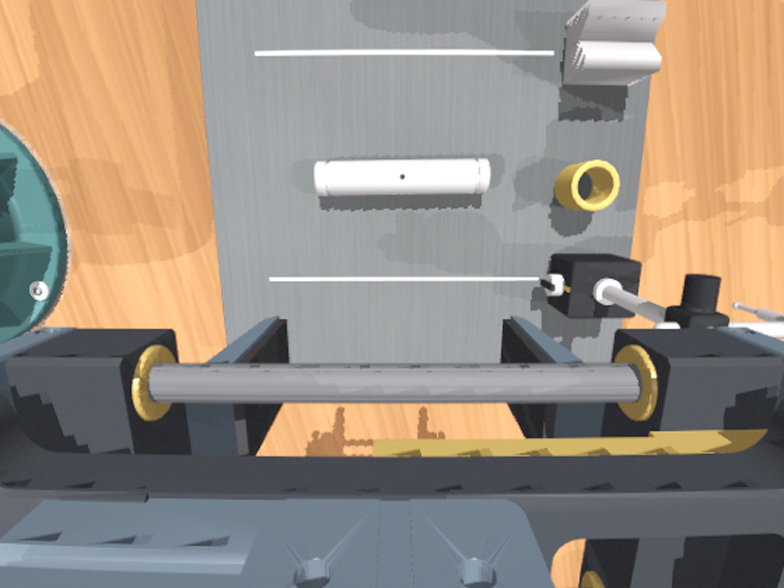

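```bash
cat > pin.py <<'E'
from go import *
def pinfit(m,w,dbg=None,box=None):
    g=w["pixels"].astype(float).min(2)
    if box is None:
        o=m.outline_of("pin","wrist")
        best=None
        for k in o:
            ys,xs=np.nonzero(k["pixels"]);
            c=onz(w,[[xs.mean(),ys.mean()]],.075)[0];p=PL(c);print("outline",round(k["confidence"],2),p.round(1),len(xs))
            if abs(p[0])<150 and abs(p[1])<150 and best is None: best=(xs.min(),xs.max(),ys.min(),ys.max())
        x0,x1,y0,y1=best
    else: x0,x1,y0,y1=box
    y0-=4;y1+=4;L=x1-x0
    pts=[];top=[];bot=[]
    for u in range(int(x0+.12*L),int(x1-.12*L)):
        col=g[y0:y1+1,u];hi=np.percentile(col,80);i=np.nonzero(col>0.5*(hi+col[0]))[0]
        t=i[0];e=i[-1]
        th=.5*(hi+col[0]);tt=t-1+(th-col[t-1])/(col[t]-col[t-1]) if t>0 else t
        th2=.5*(hi+col[-1]);j=np.nonzero(col>th2)[0][-1]
        bb=j+(col[j]-th2)/(col[j]-col[j+1]) if j+1<len(col) else j
        top.append([u,tt+y0]);bot.append([u,bb+y0])
    o,d1=ray(w,top);_,d2=ray(w,bot)
    d=d1/np.linalg.norm(d1,axis=1)[:,None]+d2/np.linalg.norm(d2,axis=1)[:,None]
    q=o+d*((.075-o[2])/d[:,2])[:,None]
    P=(q[:,:2]-C)@np.c_[ex,ey]*1000
    ok=np.ones(len(P),bool)
    for _ in range(4):
        c=np.polyfit(P[ok,0],P[ok,1],1);r=P[:,1]-np.polyval(c,P[:,0]);ok=abs(r)<max(.8,2*np.std(r[ok]))
    wid=np.median(np.array(bot)[:,1]-np.array(top)[:,1])
    mid=int(np.mean(np.array(bot)[:,1]+np.array(top)[:,1])/2)
    row=g[mid-2:mid+3,:].mean(0)
    print("box",x0,x1,y0,y1,"width px",wid,"n",ok.sum(),"/",len(ok),"rms",r[ok].std())
    ends=(onz(w,[[x0-.5,mid],[x1+.5,mid]],.075)[:,:2]-C)@np.c_[ex,ey]*1000
    xm=ends[:,0].mean()
    print("ends x",ends[:,0],"mid x",xm,"y at mid",np.polyval(c,xm),"angle deg",np.degrees(np.arctan(c[0])))
def linefit(w,u0,u1,yr=-.1):
    g=w["pixels"].astype(float).min(2);pts=[]
    for u in range(u0,u1):
        v0=int(round(proj(w,[W(0,yr,.06)])[0,1]));col=g[v0-5:v0+6,u];bg=np.median(col);k=np.clip(col-bg-15,0,None)
        if k.max()>60: pts.append([u,(k*np.arange(v0-5,v0+6)).sum()/k.sum()])
    q=onz(w,pts,.06);P=(q[:,:2]-C)@np.c_[ex,ey]*1000;c=np.polyfit(P[:,0],P[:,1],1)
    print("line y at x=-20:",np.polyval(c,-20),"slope deg",np.degrees(np.arctan(c[0])),len(pts))
E
python3 - <<'E'
from bench import manip
from pin import *
import pickle
w=cam(manip,"wrist");pinfit(manip,w);linefit(w,198,375);linefit(w,188,385,.1)
crop(w,215,100,360,150,5,"pics/w3.png")
E
```

```text
outline 0.62 [-22.9  -4.3] 3097
outline 0.3 [-17.8  -3.3] 66871
box 224 350 107 141 width px 22.883766233766224 n 95 / 95 rms 0.044599728273701074
ends x [-100.86716109   56.08850852] mid x -22.389326288542442 y at mid -3.86894793272619 angle deg 0.4396404158652614
line y at x=-20: -98.8629782247592 slope deg 0.11232441010444384 177
line y at x=-20: 101.30295822863765 slope deg 0.010036725057693253 197
```

View pics/w3.png

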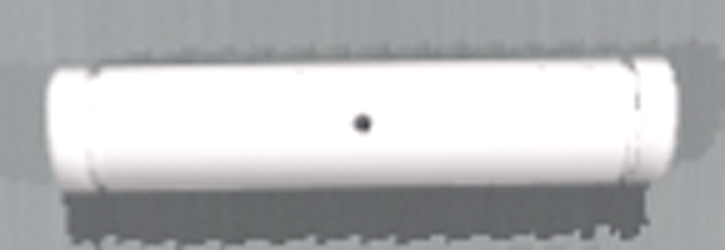

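Wrist view (1.4x picture): the pin spans (315–489, 177), plain bright steel, and the target line is at row 279, ending at the gauge. Pin and line agree with the model to about 1 mm. The pin has about 95 mm to roll, so about 190 mm of finger travel.

```bash
python3 - <<'E'
from bench import manip
from pin import *
s=manip.get_state();print(rel(s,W(-.022,.008,.115),YAW),s["time"])
E
```

```text
(array([100.4,   6.3, 174.6]), array([ 0.    ,  0.0002, -0.0055])) 2.35
```

Call:
step_arm --pt "50 3 20 0 0 -0.005 100" --pt "100 6 50 0 0 -0.005 100" --pt "100 6 100 0 0 -0.005 100" --pt "100 6 150 0 0 -0.005 100" --pt "100 6 174 0 0 -0.005 100"

```text
time: 2.98
position: [0.5106, -0.0535, 0.1131]
eef_rot: [-2.451, -1.962, 0.003]
force: [0.5, -1.3, 1.1]
width: 0.091
```

Call:
step_arm --pt "0 0 5 0 0 0 100" --pt "0 0 10 0 0 0 100" --pt "0 0 15 0 0 0 100" --pt "0 0 20 0 0 0 100" --pt "0 0 20 0 0 0 100"

```text
time: 3.6
position: [0.5119, -0.0523, 0.0956]
eef_rot: [-2.451, -1.965, 0.0]
force: [-0.0, -0.9, 0.7]
width: 0.0914
```

```bash
python3 - <<'E'
from bench import manip
from pin import *
s=manip.get_state();print(rel(s,W(-.022,.008,.09),YAW),s["time"],s["position"],PL(s["position"]),s["force"])
w=cam(manip,"wrist");crop(w,0,0,560,420,1.4,"pics/w4.png")
s=cam(manip,"scene");crop(s,170,100,330,220,5,"pics/s4.png")
E
```

```text
(array([-0. ,  0.3,  5.6]), array([-0.0001, -0.    , -0.0006])) 3.6 [ 0.51193429 -0.05230564  0.09558874] [-22.33951784   8.04521442] [-0.03495455 -0.92179496  0.69911258]
```

View pics/w4.png

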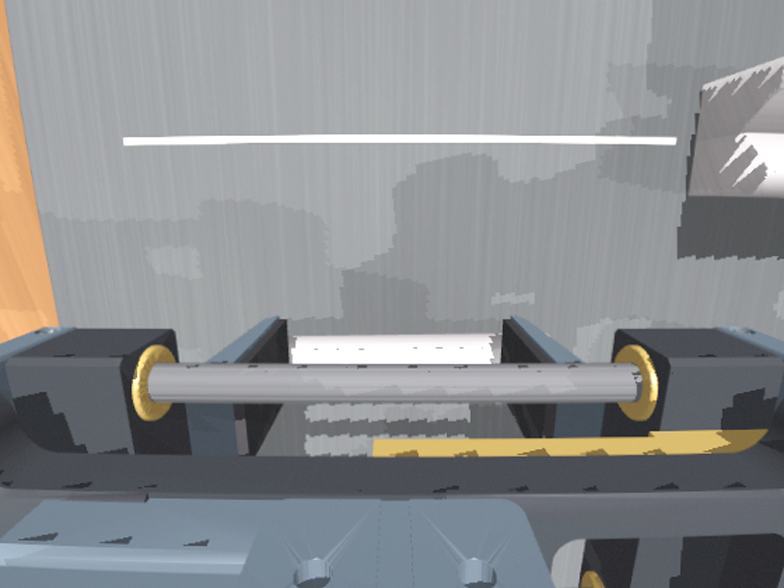

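View pics/s4.png

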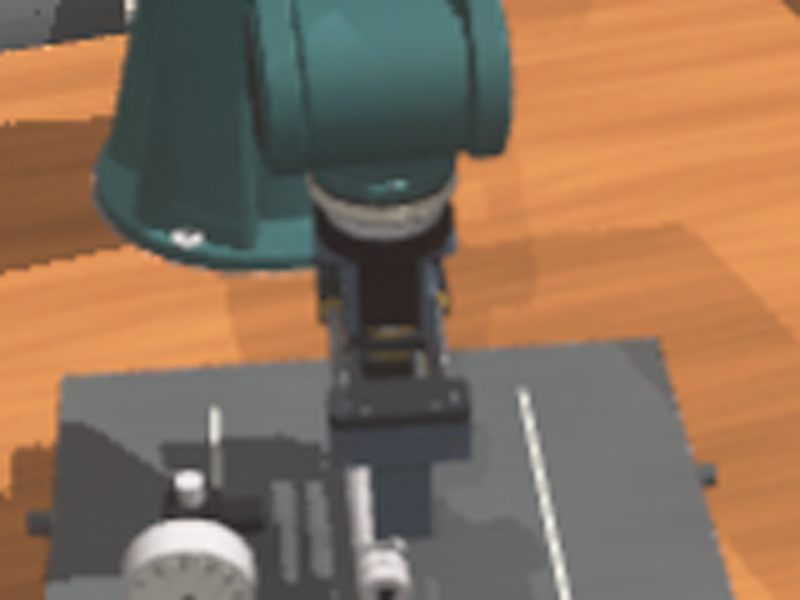

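The finger stands over the pin, offset towards +y, as planned. Next I press down gently.

Call:
step_arm --pt "0 0 3 0 0 0 100" --pt "0 0 4.5 0 0 0 100" --pt "0 0 5.5 0 0 0 100" --pt "0 0 6 0 0 0 100" --pt "0 0 6 0 0 0 100"

```text
time: 4.32
position: [0.512, -0.0523, 0.09]
eef_rot: [-2.451, -1.965, 0.0]
force: [-3.8, 1.1, 9.5]
width: 0.0907
```

Call:
step_arm --pt "0 0 0.4 0 0 0 100" --pt "-2 0 0.4 0 0 0 100" --pt "-6 0 0.4 0 0 0 100" --pt "-11 0 0.4 0 0 0 100" --pt "-16 0 0.4 0 0 0 100"

```text
time: 4.95
position: [0.5088, -0.0681, 0.0899]
eef_rot: [2.451, 1.965, 0.0]
force: [-4.1, 1.2, 14.2]
width: 0.0914
```

Call:
step_arm --pt "-6 0 0 0 0 0 100" --pt "-12 0 0 0 0 0 100" --pt "-18 0 0 0 0 0 100" --pt "-22 0 0 0 0 0 100" --pt "-24 0 0 0 0 0 100"

```text
time: 5.58
position: [0.5039, -0.0917, 0.09]
eef_rot: [2.451, 1.965, 0.001]
force: [-2.5, 1.1, 12.5]
width: 0.0912
```

Call:
step_arm --pt "0 0 -10 0 0 0 100" --pt "0 0 -40 0 0 0 100" --pt "-30 0 -90 0 0 0 100" --pt "-60 0 -130 0 0 0 100" --pt "-60 0 -130 0 0 0 100"

```text
time: 6.2
position: [0.4916, -0.1517, 0.2227]
eef_rot: [2.449, 1.96, 0.004]
force: [0.7, 0.7, 0.0]
width: 0.0916
```

```bash
python3 - <<'E'
from bench import manip
from pin import *
s=manip.get_state();print(s["time"],PL(s["position"]),s["position"],s["qvel"].round(3))
w=cam(manip,"wrist");crop(w,0,0,560,420,1.4,"pics/w5.png")
pinfit(manip,w)
print(proj(w,[W(-.15,-.1,.06),W(.11,-.1,.06)]));linefit(w,180,250)
s=manip.get_state();print(rel(s,W(-.022,-.024+.012,.105),YAW))
E
```

```text
6.2 [-20.67397624 -93.3932352 ] [ 0.49158181 -0.15169533  0.22267074] [ 0.03   0.051  0.048  0.007 -0.04   0.03 ]
outline 0.9 [-22.  -24.9] 4450
box 205 355 119 158 width px 27.411391654812697 n 114 / 114 rms 0.2411738988934072
ends x [-99.65618325  56.08292738] mid x -21.78662793631251 y at mid -24.170849941968793 angle deg 0.6072297472198006
[[167.80964687 207.06695541]
 [395.58625289 206.31543443]]
line y at x=-20: -98.92566322826625 slope deg -0.02895741084008787 70
(array([ 79.9,   0.4, 114.3]), array([ 0.0004, -0.    , -0.0012]))
```

View pics/w5.png

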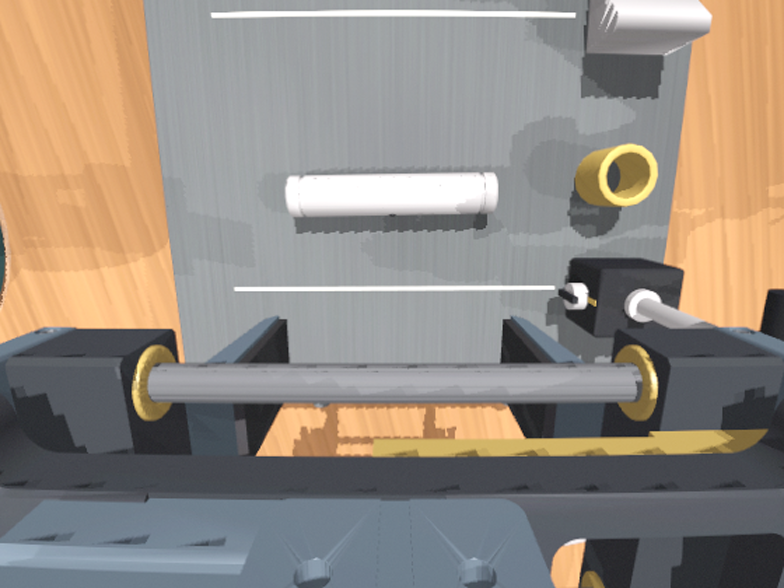

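The pin rolled 20.3 mm for 40 mm of finger travel, so it is rolling as expected; its angle to the line is about +0.5°. Stroke 2 includes a slight yaw correction.

Call:
step_arm --pt "40 0 30 0 0 0 100" --pt "80 0 70 0 0 0 100" --pt "80 0 105 0 0 0 100" --pt "80 0 121 0 0 0 100" --pt "80 0 125 0 0 0 100"

```text
time: 6.92
position: [0.5069, -0.0716, 0.0932]
eef_rot: [-2.449, -1.964, 0.002]
force: [-0.0, 0.3, -0.4]
width: 0.091
```

```bash
python3 - <<'E'
from bench import manip
from pin import *
s=manip.get_state();print(s["time"],PL(s["position"]),s["force"]);print(rel(s,W(-.022,-.012,.0896),YAW))
E
```

```text
6.925 [-23.03297497 -11.904908  ] [-0.01244533  0.29436234 -0.3837871 ]
(array([-0.1,  1. ,  3.6]), array([-0.0023,  0.0001, -0.0005]))
```

Call:
step_arm --pt "0 0 2 0 0 0 100" --pt "0 0 3.5 0 0 0 100" --pt "0 0 4.5 0 0 0 100" --pt "0 0 5 0 0 0 100" --pt "0 0 5 0 0 0 100"

```text
time: 7.55
position: [0.5081, -0.072, 0.09]
eef_rot: [2.45, 1.965, 0.001]
force: [-1.9, 0.0, 9.1]
width: 0.091
```

Call:
step_arm --pt "-1 0 0.3 0 0 0 100" --pt "-4 0 0.3 0 0 0.002 100" --pt "-10 0 0.3 0 0 0.004 100" --pt "-16 0 0.3 0 0 0.006 100" --pt "-22 0 0.3 0 0 0.008 100"

```text
time: 8.18
position: [0.5036, -0.0937, 0.09]
eef_rot: [2.457, 1.955, 0.001]
force: [-1.3, 0.8, 11.8]
width: 0.0914
```

Call:
step_arm --pt "-6 0 0 0 0 0.002 100" --pt "-12 0 0 0 0 0.004 100" --pt "-18 0 0 0 0 0.006 100" --pt "-24 0 0 0 0 0.008 100" --pt "-26 0 0 0 0 0.008 100"

```text
time: 8.8
position: [0.4982, -0.1193, 0.09]
eef_rot: [2.465, 1.944, 0.002]
force: [1.6, 0.2, 9.0]
width: 0.0906
```

Call:
step_arm --pt "0 0 0 0 0 0 100" --pt "0 0 -10 0 0 0 100" --pt "0 0 -40 0 0 -0.01 100" --pt "-30 0 -90 0 0 -0.016 100" --pt "-50 0 -130 0 0 -0.016 100"

```text
time: 9.43
position: [0.4852, -0.168, 0.2213]
eef_rot: [2.45, 1.965, 0.001]
force: [0.4, 1.0, -0.3]
width: 0.0913
```

```bash
python3 - <<'E'
from bench import manip
from pin import *
manip.read_camera("wrist")
s=manip.get_state();print(s["time"],PL(s["position"]),s["position"],s["qvel"].round(3))
w=cam(manip,"wrist");crop(w,0,0,560,420,1.4,"pics/w6.png")
pinfit(manip,w)
linefit(w,180,380)
E
```

```text
9.475 [ -21.13633605 -112.43924985] [ 0.48700377 -0.17018873  0.22610984] [ 0.032  0.043  0.009  0.004 -0.121  0.059]
outline 0.63 [-21.5 -48.5] 4401
outline 0.52 [-15.5 -24.7] 79390
box 205 356 123 163 width px 27.076693254082954 n 106 / 114 rms 0.153913638805335
ends x [-101.14886811   57.86175385] mid x -21.64355713155818 y at mid -48.069952611420156 angle deg 0.8233569573779167
line y at x=-20: -98.73016870250397 slope deg 0.10422175388228552 200
```

View pics/w6.png

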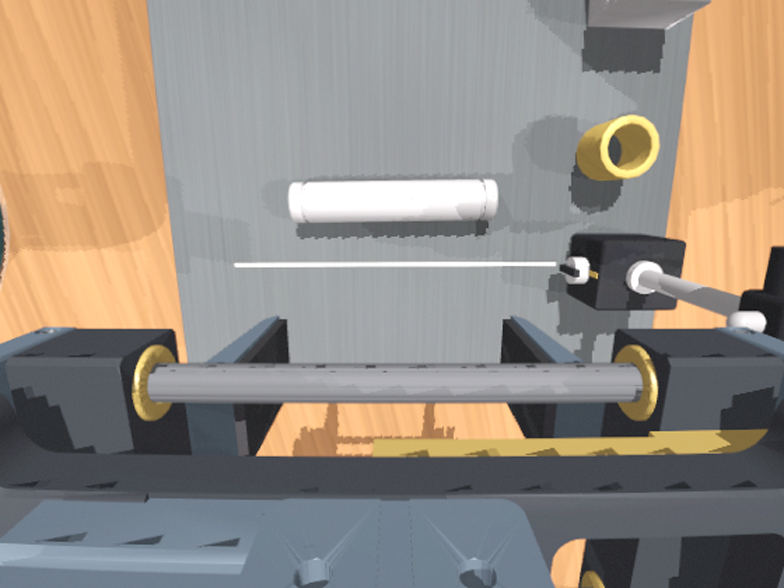

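```bash
cat >> pin.py <<'E'
def edges(w,x0,x1,y0,y1):
    # each edge's own slope via tangent plane: axis = ray-plane -> use both edges, lines fit by fitLine in image
    g=w["pixels"].astype(float).min(2)
    E=[[],[]]
    for u in range(x0,x1):
        col=g[y0:y1+1,u];th=170
        i=np.nonzero(col>th)[0];t=i[0];e=i[-1]
        if t>0:E[0].append([u,y0+t-1+(th-col[t-1])/(col[t]-col[t-1])])
        if e+1<len(col):E[1].append([u,y0+e+(col[e]-th)/(col[e]-col[e+1])])
    res=[]
    for k in E:
        k=np.array(k);c=np.polyfit(k[:,0],k[:,1],1)
        r=k[:,1]-np.polyval(c,k[:,0]);ok=abs(r)<.6;c=np.polyfit(k[ok,0],k[ok,1],1)
        res.append(c);print("edge slope deg %.2f"%np.degrees(np.arctan(c[0])),"rms %.2f"%r[ok].std(),ok.sum(),len(ok))
    m=.5*(x0+x1);h=40
    pts=[[[u,np.polyval(c,u)] for u in(m-h,m+h)] for c in res]
    o,d1=ray(w,pts[0]);_,d2=ray(w,pts[1])
    # tangent planes normals; axis direction = cross of normals
    n1=np.cross(d1[0],d1[1]);n2=np.cross(d2[0],d2[1]);a=np.cross(n1,n2);a*=np.sign(a[:2]@ex)
    a/=np.linalg.norm(a);n1/=np.linalg.norm(n1);n2/=np.linalg.norm(n2)
    b=n1-n2 if n1@n2<0 else n1+n2   # bisector plane contains axis dir
    n=n1/1+np.sign(n1@n2)*n2
    q=[o+d*((.075-o[2])/d[2]) for d in (np.array([d1[i]/np.linalg.norm(d1[i])+d2[i]/np.linalg.norm(d2[i]) for i in(0,1)]))]
    P=(np.array(q)[:,:2]-C)@np.c_[ex,ey]*1000
    print("axis pts",P.round(2).tolist(),"angle %.2f"%np.degrees(np.arctan2(P[1,1]-P[0,1],P[1,0]-P[0,0])),"y at -21.5: %.2f"%np.interp(-21.5,P[:,0],P[:,1]))
E
python3 - <<'E'
from bench import manip
from pin import *
w=cam(manip,"wrist");s=manip.get_state();print(s["qvel"].round(3))
edges(w,222,340,115,170);linefit(w,180,380)
g=w["pixels"].astype(int).min(2)
for u in(230,280,330):print(u,g[120:170,u].tolist())
crop(w,195,115,365,175,4.5,"pics/w7.png")
E
```

```text
[ 0.014  0.032  0.022 -0.    -0.006  0.003]
edge slope deg -0.88 rms 0.06 118 118
edge slope deg -1.48 rms 0.32 87 118
axis pts [[-64.08, -48.68], [18.38, -47.18]] angle 1.05 y at -21.5: -47.91
line y at x=-20: -98.78543766502686 slope deg 0.04844653473693615 200
230 [163, 163, 164, 163, 163, 163, 162, 151, 146, 137, 137, 182, 240, 255, 255, 255, 255, 255, 255, 255, 255, 255, 255, 255, 255, 255, 255, 255, 255, 255, 255, 255, 247, 241, 232, 224, 215, 201, 191, 181, 165, 117, 107, 109, 108, 107, 108, 107, 108, 107]
280 [158, 159, 160, 159, 159, 158, 158, 144, 133, 132, 172, 234, 253, 255, 255, 255, 255, 255, 255, 255, 255, 255, 255, 255, 255, 255, 255, 255, 255, 255, 255, 251, 246, 238, 230, 221, 208, 194, 179, 170, 110, 93, 95, 94, 93, 93, 92, 94, 94, 93]
330 [163, 164, 162, 163, 162, 151, 145, 138, 135, 149, 218, 244, 252, 255, 255, 255, 255, 255, 255, 255, 255, 255, 255, 255, 255, 255, 245, 236, 229, 223, 216, 211, 203, 193, 186, 173, 161, 147, 131, 118, 94, 94, 95, 93, 92, 92, 92, 94, 93, 93]
```

View pics/w7.png

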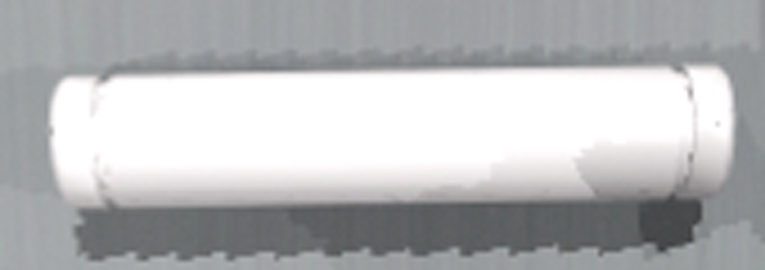

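The lower edge of the pin is affected by shading. The upper edge shows about +0.7°, and it has grown despite my yaw turn, so the near finger probably carries most of the load. I'll read the moment while pressing.

```bash
python3 - <<'E'
from bench import manip
from pin import *
s=manip.get_state();print(s["time"],PL(s["position"]),s["force"],s["torque"]);print(rel(s,W(-.022,-.048+.012,.095),YAW))
E
```

```text
9.625 [ -23.30881511 -110.11260666] [-0.17815721  0.46166886 -0.3533386 ] [-0.00816613 -0.09140825  0.0205671 ]
(array([ 74.1,   1. , 124.6]), array([ 0.0014,  0.0002, -0.0013]))
```

Call:
step_arm --pt "40 0 30 0 0 0 100" --pt "74 1 70 0 0 0 100" --pt "74 1 105 0 0 0 100" --pt "74 1 124 0 0 0 100" --pt "74 1 125 0 0 0 100"

```text
time: 10.25
position: [0.5009, -0.0944, 0.0919]
eef_rot: [-2.448, -1.964, 0.004]
force: [0.7, -0.1, -0.2]
width: 0.0913
```

Call:
step_arm --pt "0 0 2 0 0 0 100" --pt "0 0 3.5 0 0 0 100" --pt "0 0 4.5 0 0 0 100" --pt "0 0 5 0 0 0 100" --pt "0 0 5 0 0 0 100"

```text
time: 10.88
position: [0.5027, -0.0954, 0.0899]
eef_rot: [2.451, 1.965, 0.0]
force: [-5.0, 0.7, 14.5]
width: 0.0911
```

```bash
cat > st.py <<'E'
from bench import manip
from pin import *
s=manip.get_state();R=cv2.Rodrigues(np.array(s["eef_rot"]))[0]
print(s["time"],PL(s["position"]),s["position"][2],"F tool",(R.T@s["force"]).round(2),"M tool",(R.T@s["torque"]).round(3),"tilt",rel(s,s["position"],YAW)[1])
E
python3 st.py
```

```text
10.875 [-21.99544604 -36.02597395] 0.0899295904676031 F tool [ -0.37  -5.02 -14.53] M tool [ 0.997 -0.171  0.083] tilt [ 0.0004  0.     -0.0007]
```

Call:
step_arm --pt "0 0 0 0.002 0 0 100" --pt "0 0 0 0.003 0 0 100" --pt "0 0 0 0.003 0 0 100"

```text
time: 11.25
position: [0.5027, -0.0954, 0.0899]
eef_rot: [-2.45, -1.964, 0.002]
force: [-5.4, 0.0, 14.1]
width: 0.0911
```

```bash
python3 st.py
```

```text
11.25 [-21.98601373 -36.03225592] 0.08991275409535009 F tool [ -1.13  -5.32 -14.1 ] M tool [ 0.679 -0.172  0.068] tilt [-0.0024  0.0001 -0.0007]
```

Call:
step_arm --pt "0 -0.3 0 -0.003 0 0 100" --pt "0 -0.3 0 -0.003 0 0 100" --pt "0 -0.3 0 -0.003 0 0 100"

```text
time: 11.62
position: [0.5027, -0.0954, 0.09]
eef_rot: [2.45, 1.965, 0.001]
force: [-3.1, 1.2, 12.5]
width: 0.0909
```

```bash
python3 st.py
```

```text
11.625 [-22.03184029 -36.04074927] 0.08995382031970992 F tool [  0.45  -3.28 -12.46] M tool [ 0.674 -0.143 -0.004] tilt [ 0.0011  0.0001 -0.0008]
```

Call:
step_arm --pt "0 0 0.5 0 0 0 100" --pt "-2 0 0.5 0 0 0.003 100" --pt "-7 0 0.5 0 0 0.007 100" --pt "-12 0 0.5 0 0 0.011 100" --pt "-17 0 0.5 0 0 0.015 100"

```text
time: 12.25
position: [0.4993, -0.1123, 0.0899]
eef_rot: [2.464, 1.947, 0.001]
force: [-2.5, 1.5, 18.2]
width: 0.0913
```

```bash
python3 st.py
```

```text
12.25 [-21.63743792 -53.22255215] 0.08986534808530376 F tool [  0.91  -2.8  -18.23] M tool [ 0.85   0.064 -0.436] tilt [ 0.0018  0.0003 -0.0149]
```

Call:
step_arm --pt "-5 0 0 0 0 0.004 100" --pt "-10 0 0 0 0 0.008 100" --pt "-15 0 0 0 0 0.012 100" --pt "-20 0 0 0 0 0.015 100" --pt "-23 0 0 0 0 0.015 100"

```text
time: 12.88
position: [0.4945, -0.1349, 0.0899]
eef_rot: [2.478, 1.927, 0.003]
force: [1.2, 0.5, 14.8]
width: 0.0912
```

```bash
python3 st.py
```

```text
12.875 [-21.44531878 -76.33555912] 0.08993087049980121 F tool [  0.79   1.08 -14.84] M tool [ 0.231  0.201 -0.231] tilt [ 0.003   0.0003 -0.0306]
```

Call:
step_arm --pt "0 0 0 0 0 0 100" --pt "0 0 -10 0 0 0 100" --pt "0 0 -50 0 0 -0.015 100" --pt "-30 0 -100 0 0 -0.03 100" --pt "-60 0 -140 0 0 -0.03 100"

```text
time: 13.5
position: [0.4782, -0.1929, 0.2309]
eef_rot: [2.449, 1.966, 0.001]
force: [0.8, -0.3, -0.3]
width: 0.0914
```

Call:
step_arm --pt "0 0 0 0 0 0 100" --pt "0 0 0 0 0 0 100"

```text
time: 13.75
position: [0.4779, -0.192, 0.2281]
eef_rot: [-2.451, -1.965, 0.0]
force: [0.2, 1.1, 0.7]
width: 0.0911
```

```bash
python3 st.py; python3 - <<'E'
from bench import manip
from pin import *
w=cam(manip,"wrist");pinfit(manip,w);linefit(w,180,380)
crop(w,0,0,560,420,1.4,"pics/w8.png")
g=w["pixels"].astype(int).min(2)
for u in(225,280,335):print(u,g[125:190,u].tolist())
import pickle;pickle.dump(w,open("w8.pkl","wb"))
E
```

```text
13.75 [ -25.31876365 -135.7211966 ] 0.22809683301807127 F tool [ 1.14 -0.08 -0.69] M tool [-0.083  0.046  0.016] tilt [-0.0004 -0.0002 -0.001 ]
outline 0.71 [-21.  -68.2] 4265
box 212 361 119 159 width px 26.88203933747412 n 114 / 114 rms 0.266472246934761
ends x [-99.44015966  58.04713174] mid x -20.69651396303126 y at mid -67.45104860751067 angle deg 1.2350571007826345
line y at x=-20: -98.92635180049105 slope deg 0.02301409348785081 200
225 [141, 162, 230, 255, 255, 255, 255, 255, 255, 255, 255, 255, 255, 255, 255, 255, 255, 255, 255, 255, 255, 254, 246, 236, 226, 219, 210, 198, 185, 152, 116, 106, 107, 107, 106, 106, 106, 108, 107, 107, 107, 163, 255, 255, 255, 168, 163, 164, 164, 162, 163, 164, 164, 165, 164, 164, 162, 164, 162, 164, 164, 166, 164, 163, 164]
280 [150, 233, 253, 255, 255, 255, 255, 255, 255, 255, 255, 255, 255, 255, 255, 255, 255, 255, 255, 255, 255, 250, 240, 233, 226, 219, 205, 191, 180, 156, 113, 106, 104, 105, 105, 105, 105, 108, 108, 107, 106, 136, 255, 255, 255, 164, 163, 163, 165, 165, 166, 166, 165, 166, 165, 165, 166, 165, 165, 166, 165, 165, 165, 166, 166]
335 [213, 239, 249, 255, 255, 255, 255, 255, 255, 255, 255, 255, 255, 255, 255, 255, 255, 255, 235, 226, 216, 207, 199, 191, 180, 171, 153, 136, 123, 107, 93, 94, 93, 96, 93, 94, 94, 93, 106, 103, 160, 157, 255, 255, 243, 164, 161, 161, 161, 160, 162, 161, 161, 161, 161, 161, 162, 161, 161, 161, 161, 160, 161, 161, 162]
```

View pics/w8.png

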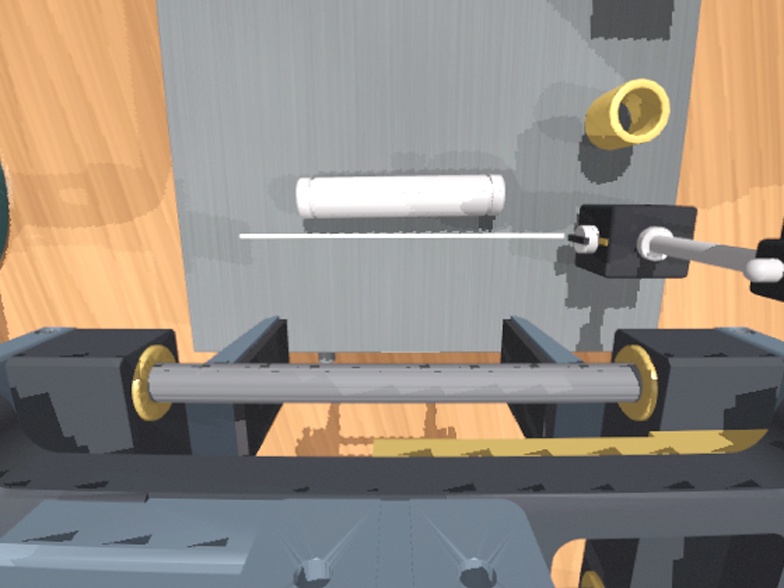

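```bash
cat > fit.py <<'E'
from pin import *
from scipy.optimize import least_squares
def grad_edges(w,x0,x1,y0,y1,lo_th=None):
    g=w["pixels"].astype(float).min(2);T=[];B=[]
    for u in range(x0,x1):
        col=g[y0:y1+1,u];i=int(np.argmax(col>250));j=len(col)-1-int(np.argmax(col[::-1]>250))
        # top edge: crossing of mid between bg and 245
        k=i
        while k>0 and col[k]>195:k-=1
        T.append([u,y0+k+(195-col[k])/(col[k+1]-col[k])])
        # bottom: go down till flat shadow
        d=-np.diff(col[j:])
        k=j
        while k+3<len(col) and not(abs(col[k+1]-col[k+2])<4 and abs(col[k+2]-col[k+3])<4 and col[k+1]<130):k+=1
        th=.5*(col[k+1]+max(col[k-1],col[k+1]+10))
        B.append([u,y0+k+.0])
    return np.array(T),np.array(B)
def cylfit(w,T,which):
    o,d=ray(w,T);d/=np.linalg.norm(d,axis=1)[:,None]
    def f(v):
        p=W(-.0215,v[0]*1e-3,.075);a=np.r_[ex*np.cos(v[1])+ey*np.sin(v[1]),0]
        n=np.cross(d,a);n/=np.linalg.norm(n,axis=1)[:,None]
        dist=(p-o)@n.T
        return (np.abs(dist)-.015)*1e3
    y0=-48.
    s0=None
    for y in which:
        s=least_squares(f,[y,0],loss="soft_l1",f_scale=.15)
        print("   init",y,"y %.2f ang %.2f rms %.3f"%(s.x[0],np.degrees(s.x[1]),np.sqrt(np.mean(s.fun**2))))
E
python3 - <<'E'
from fit import *
import pickle
for f,box,ini in(("w2.pkl",(236,340,100,150),(-4-8,)),("w8.pkl",(228,348,112,164),(-67-8,))):
    w=pickle.load(open(f,"rb"))
    T,B=grad_edges(w,*box)
    print(f,"top slope px",np.degrees(np.arctan(np.polyfit(T[:,0],T[:,1],1)[0])),"bot",np.degrees(np.arctan(np.polyfit(B[:,0],B[:,1],1)[0])))
    print(T[::20].round(1).tolist(),B[::20].tolist())
    cylfit(w,T,ini);cylfit(w,B,(ini[0]+16,))
E
```

```text
w2.pkl top slope px -0.8018395780776812 bot -0.9953781062050421
[[236.0, 114.6], [256.0, 114.2], [276.0, 113.8], [296.0, 113.6], [316.0, 113.4], [336.0, 113.1]] [[236.0, 140.0], [256.0, 139.0], [276.0, 139.0], [296.0, 139.0], [316.0, 138.0], [336.0, 138.0]]
   init -12 y -5.07 ang 0.74 rms 0.106
   init 4 y -5.11 ang 1.07 rms 0.487
w8.pkl top slope px -0.8154745851695607 bot -0.7852360679554132
[[228.0, 126.3], [248.0, 126.0], [268.0, 125.6], [288.0, 125.4], [308.0, 125.1], [328.0, 124.8]] [[228.0, 156.0], [248.0, 155.0], [268.0, 155.0], [288.0, 154.0], [308.0, 154.0], [328.0, 156.0]]
   init -75 y -68.70 ang 0.76 rms 0.079
   init -59 y -68.57 ang -359.26 rms 0.706
```

Fitting the cylinder to the edges shows the yaw has been about +0.75° all along and the earlier fit was biased. The pin is now at y≈-68.6 and the line is at -98.9. For the next stroke I'll press harder and turn more.

```bash
python3 - <<'E'
from bench import manip
from pin import *
s=manip.get_state();print(s["time"]);print(rel(s,W(-.0215,-.0586,.095),YAW))
E
```

```text
13.85
(array([ 76.6,   4.3, 132.4]), array([-0.0019, -0.0005, -0.0001]))
```

Call:
step_arm --pt "40 4 30 0 0 0 100" --pt "76.5 4 70 0 0 0 100" --pt "76.5 4 105 0 0 0 100" --pt "76.5 4 130 0 0 0 100" --pt "76.5 4 132 0 0 0 100"

```text
time: 14.48
position: [0.4972, -0.1175, 0.0942]
eef_rot: [-2.447, -1.964, 0.004]
force: [-0.1, -0.5, 1.1]
width: 0.0911
```

Call:
step_arm --pt "0 0 2 0 0 0 100" --pt "0 0 3.5 0 0 0 100" --pt "0 0 4.5 0 0 0 100" --pt "0 0 5 0 0 0 100" --pt "0 0 5 0 0 0 100"

```text
time: 15.1
position: [0.4989, -0.1186, 0.0916]
eef_rot: [2.451, 1.965, 0.0]
force: [-0.4, 0.3, -1.5]
width: 0.0913
```

```bash
python3 st.py
```

```text
15.1 [-20.70307867 -59.48440576] 0.09158594817479208 F tool [ 0.21 -0.45  1.49] M tool [-0.093 -0.013  0.005] tilt [ 0.0002  0.     -0.0007]
```

Call:
step_arm --pt "0 0 1 0 0 0 100" --pt "0 0 1.8 0 0 0 100" --pt "0 0 2.4 0 0 0 100" --pt "0 0 2.8 0 0 0 100" --pt "0 0 2.8 0 0 0 100"

```text
time: 15.72
position: [0.499, -0.1186, 0.0897]
eef_rot: [-2.451, -1.965, 0.0]
force: [-10.2, 2.3, 25.8]
width: 0.0912
```

```bash
python3 st.py
```

```text
15.725 [-20.57040358 -59.4741566 ] 0.08974097911241405 F tool [-1.000e-02 -1.045e+01 -2.575e+01] M tool [ 1.784 -0.204  0.074] tilt [-0.0003  0.0001 -0.0007]
```

Call:
step_arm --pt "0 -1.3 0.3 0 0 0 100" --pt "-3 -1.3 0.3 0 0 0.008 100" --pt "-7 -1.3 0.3 0 0 0.014 100" --pt "-12 -1.3 0.3 0 0 0.02 100" --pt "-17 -1.3 0.3 0 0 0.026 100"

```text
time: 16.35
position: [0.4955, -0.1355, 0.0899]
eef_rot: [2.474, 1.933, 0.002]
force: [-0.4, -0.2, 20.0]
width: 0.091
```

```bash
python3 st.py
```

```text
16.35 [-20.3188372  -76.73038173] 0.08985082105848671 F tool [ -0.27  -0.3  -19.99] M tool [ 0.48   0.154 -0.375] tilt [ 0.003   0.0004 -0.026 ]
```

Call:
step_arm --pt "-5 0 0 0 0 0.006 100" --pt "-10 0 0 0 0 0.012 100" --pt "-15 0 0 0 0 0.018 100" --pt "-19 0 0 0 0 0.022 100" --pt "-19 0 0 0 0 0.022 100"

```text
time: 16.98
position: [0.4914, -0.1543, 0.0899]
eef_rot: [2.495, 1.904, 0.004]
force: [2.7, -0.9, 17.0]
width: 0.0912
```

```bash
python3 st.py
```

```text
16.975 [-20.2711601  -95.94387972] 0.0899147015553057 F tool [ -0.13   2.93 -16.94] M tool [-0.093  0.041 -0.137] tilt [ 0.0042  0.0005 -0.0488]
```

Call:
step_arm --pt "0 0 -2 0 0 0 100" --pt "0 0 -15 0 0 0 100" --pt "0 0 -60 0 0 -0.025 100" --pt "-30 0 -110 0 0 -0.048 100" --pt "-60 0 -160 0 0 -0.048 100"

```text
time: 17.6
position: [0.4728, -0.2114, 0.2505]
eef_rot: [-2.45, -1.967, 0.0]
force: [0.7, -1.3, 0.3]
width: 0.0913
```

Call:
step_arm --pt "0 0 0 0 0 0 100" --pt "0 0 0 0 0 0 100"

```text
time: 17.85
position: [0.473, -0.2109, 0.2483]
eef_rot: [-2.451, -1.965, 0.0]
force: [-0.6, 0.8, -0.8]
width: 0.0913
```

```bash
python3 st.py; python3 - <<'E'
from bench import manip
from fit import *
w=cam(manip,"wrist");pinfit(manip,w)
crop(w,0,0,560,420,1.4,"pics/w9.png")
import pickle;pickle.dump(w,open("w9.pkl","wb"))
print(proj(w,[W(-.15,-.1,.06),W(.11,-.1,.06)]))
E
```

```text
17.85 [ -25.99725221 -155.21733006] 0.24829102381134194 F tool [ 0.64 -0.73  0.82] M tool [-0.086  0.006  0.027] tilt [-0.0002 -0.0001 -0.001 ]
outline 0.67 [-21.6 -85.5] 3945
box 215 356 119 157 width px 25.234179131054127 n 106 / 108 rms 0.06188636722317783
ends x [-101.28112939   56.94759884] mid x -22.166765272732437 y at mid -84.79820223828511 angle deg 0.4450875225231645
[[176.75288641 150.95332624]
 [397.52302006 150.80951275]]
```

View pics/w9.png

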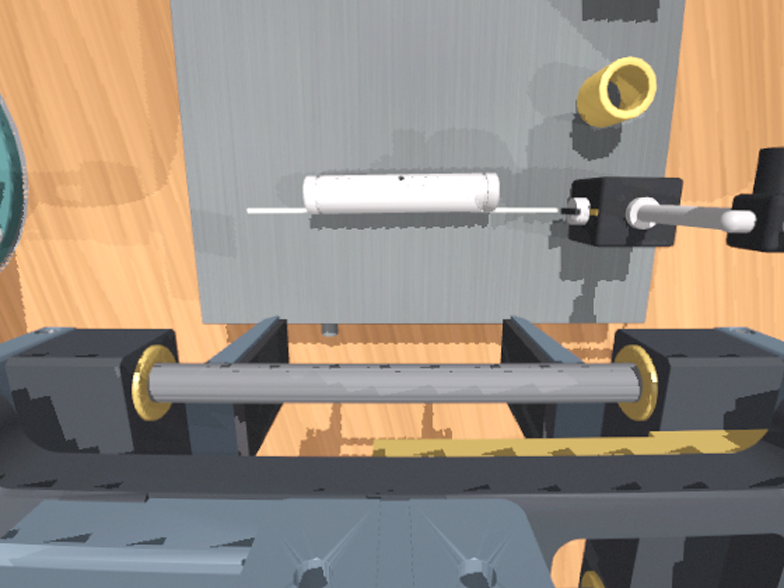

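```bash
python3 - <<'E'
from fit import *
import pickle
w=pickle.load(open("w9.pkl","rb"))
T,B=grad_edges(w,232,342,112,166);print(T[::18].round(1).tolist(),B[::18].tolist())
cylfit(w,T,(-94,));cylfit(w,B,(-78,))
g=w["pixels"].astype(float).min(2)
for rng in((180,212),(358,392)):
    pts=[]
    for u in range(*rng):
        k=np.clip(g[145:157,u]-180,0,None);
        if k.sum()>20:pts.append([u,(k*np.arange(145,157)).sum()/k.sum()])
    P=(onz(w,pts,.06)[:,:2]-C)@np.c_[ex,ey]*1000;print(rng,P.mean(0))
E
```

```text
[[232.0, 124.8], [250.0, 124.6], [268.0, 124.5], [286.0, 128.7], [304.0, 123.9], [322.0, 123.7], [340.0, 123.4]] [[232.0, 152.0], [250.0, 152.0], [268.0, 152.0], [286.0, 151.0], [304.0, 151.0], [322.0, 151.0], [340.0, 152.0]]
   init -94 y -85.90 ang 0.74 rms 0.838
   init -78 y -85.47 ang 0.68 rms 0.470
(180, 212) [-127.71390605  -98.94997879]
(358, 392) [ 82.59533095 -98.70110275]
```

```bash
python3 - <<'E'
from bench import manip
from pin import *
s=manip.get_state();print(s["time"]);print(rel(s,W(-.0215,-.0794,.094),YAW))
E
```

```text
17.95
(array([ 75.3,   5.1, 153.3]), array([-0.002 , -0.0005, -0.0002]))
```

Call:
step_arm --pt "40 5 40 0 0 0 100" --pt "75.5 5 80 0 0 0 100" --pt "75.5 5 120 0 0 0 100" --pt "75.5 5 148 0 0 0 100" --pt "75.5 5 153 0 0 0 100"

```text
time: 18.58
position: [0.493, -0.1374, 0.0929]
eef_rot: [-2.447, -1.964, 0.004]
force: [-0.4, 0.2, 1.1]
width: 0.0913
```

Call:
step_arm --pt "0 0 0 0 0 0 100" --pt "0 0 1 0 0 0 100" --pt "0 0 1 0 0 0 100"

```text
time: 18.95
position: [0.4951, -0.1387, 0.0951]
eef_rot: [2.45, 1.965, 0.001]
force: [0.7, -0.0, -0.6]
width: 0.0911
```

```bash
python3 st.py
```

```text
18.95 [-20.00897407 -79.93065311] 0.0951273952227476 F tool [0.12 0.67 0.63] M tool [-0.084  0.035  0.001] tilt [ 0.0013  0.0001 -0.0007]
```

Call:
step_arm --pt "0 0 3 0 0 0 100" --pt "0 0 4.5 0 0 0 100" --pt "0 0 5.3 0 0 0 100" --pt "0 0 6 0 0 0 100" --pt "0 0 6 0 0 0 100"

```text
time: 19.58
position: [0.4949, -0.1387, 0.0897]
eef_rot: [-2.451, -1.965, 0.001]
force: [-10.5, 1.5, 32.3]
width: 0.091
```

```bash
python3 st.py
```

```text
19.575 [-20.22376335 -79.94510212] 0.08966185471180105 F tool [ -0.78 -10.62 -32.33] M tool [ 2.136 -0.207  0.048] tilt [-0.0004  0.0001 -0.0006]
```

Call:
step_arm --pt "0 -0.8 -0.5 0 0 0 100" --pt "-3 -0.8 -0.5 0 0 0 100" --pt "-8 -0.8 -0.5 0 0 0 100" --pt "-13 -0.8 -0.5 0 0 0 100" --pt "-18 -0.8 -0.5 0 0 0 100"

```text
time: 20.2
position: [0.4911, -0.1564, 0.0899]
eef_rot: [2.45, 1.964, 0.002]
force: [-0.8, 0.3, 15.5]
width: 0.0914
```

Call:
step_arm --pt "-4 0 0 0 0 0 100" --pt "-7 0 0 0 0 0 100" --pt "-8 0 0 0 0 0 100" --pt "-8 0 0 0 0 0 100"

```text
time: 20.7
position: [0.4894, -0.1643, 0.0899]
eef_rot: [2.45, 1.964, 0.002]
force: [-0.9, -0.7, 15.1]
width: 0.0909
```

```bash
python3 st.py
```

```text
20.7 [ -20.03672104 -106.16089696] 0.08992438520045064 F tool [ -0.85  -0.67 -15.11] M tool [ 0.354 -0.023  0.013] tilt [ 0.0021  0.0003 -0.0008]
```

Call:
step_arm --pt "0 0 -2 0 0 0 100" --pt "0 0 -15 0 0 0 100" --pt "0 0 -60 0 0 0 100" --pt "-30 0 -110 0 0 0 100" --pt "-60 0 -160 0 0 0 100"

```text
time: 21.32
position: [0.4748, -0.2226, 0.2511]
eef_rot: [2.45, 1.966, 0.0]
force: [0.1, -0.4, 0.1]
width: 0.0913
```

Call:
step_arm --pt "0 0 0 0 0 0 100" --pt "0 0 0 0 0 0 100"

```text
time: 21.58
position: [0.4748, -0.2221, 0.2488]
eef_rot: [-2.451, -1.965, 0.0]
force: [-0.0, 1.6, 0.1]
width: 0.0913
```

```bash
python3 st.py; python3 - <<'E'
from bench import manip
from fit import *
import pickle
w=cam(manip,"wrist");pinfit(manip,w)
crop(w,170,100,420,200,3.2,"pics/w10.png");pickle.dump(w,open("w10.pkl","wb"))
print(proj(w,[W(-.15,-.1,.06),W(.11,-.1,.06)]))
E
```

```text
21.575 [ -21.76712602 -165.73086385] 0.24881847767470974 F tool [ 1.56 -0.35 -0.05] M tool [-0.087  0.028  0.017] tilt [-0.0002 -0.0001 -0.001 ]
outline 0.94 [-21.3 -98.7] 3723
box 213 352 122 158 width px 25.32751897860593 n 106 / 106 rms 0.07744649907978003
ends x [-99.5069498   56.94122234] mid x -21.28286373092685 y at mid -98.02707486721134 angle deg 0.4933140710764882
[[172.63097246 141.83305499]
 [394.51860755 141.63583626]]
```

View pics/w10.png

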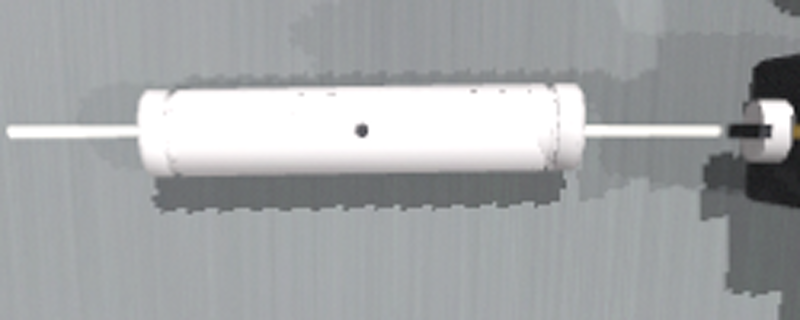

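```bash
python3 - <<'E'
from fit import *
import pickle
w=pickle.load(open("w10.pkl","rb"))
T,B=grad_edges(w,229,338,115,166);print(T[::18].round(1).tolist(),B[::18].tolist())
ok=abs(T[:,1]-np.median(T[:,1]))<2;cylfit(w,T[ok],(-106,));cylfit(w,B,(-91,))
g=w["pixels"].astype(float).min(2)
for rng in((176,208),(356,390)):
    pts=[]
    for u in range(*rng):
        k=np.clip(g[136:147,u]-180,0,None);
        if k.sum()>20:pts.append([u,(k*np.arange(136,147)).sum()/k.sum()])
    P=(onz(w,pts,.06)[:,:2]-C)@np.c_[ex,ey]*1000;print(rng,P.mean(0))
from bench import manip
# independent: top + scene
b=cam(manip,"top");crop(b,300,170,380,290,5,"pics/t10.png")
a=cam(manip,"scene");crop(a,170,160,330,280,5,"pics/s10.png")
E
```

```text
[[229.0, 127.6], [247.0, 127.2], [265.0, 126.9], [283.0, 126.7], [301.0, 126.6], [319.0, 126.4], [337.0, 125.8]] [[229.0, 155.0], [247.0, 154.0], [265.0, 154.0], [283.0, 154.0], [301.0, 153.0], [319.0, 154.0], [337.0, 154.0]]
   init -106 y -83.65 ang 340.15 rms 7.585
   init -91 y -112.91 ang -379.30 rms 7.459
(176, 208) [-127.6482341   -98.79393894]
(356, 390) [ 83.93507715 -98.64906326]
```

View pics/t10.png

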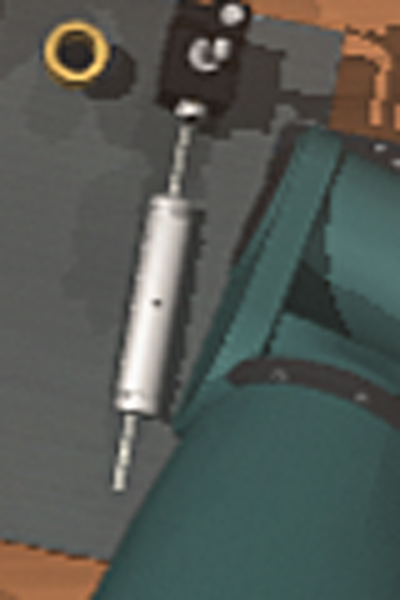

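View pics/s10.png

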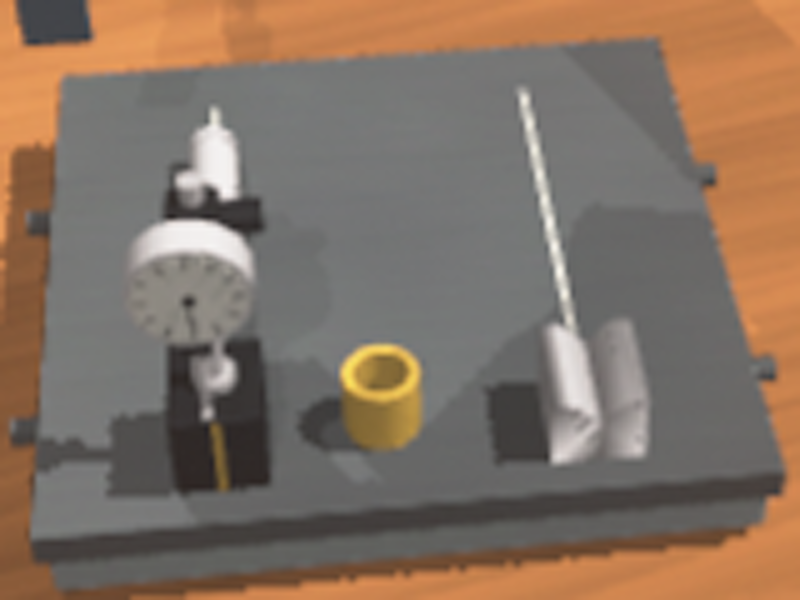

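```bash
sed -i 's/least_squares(f,\[y,0\],/least_squares(f,[y,0],bounds=([-130,-.1],[50,.1]),x_scale=[1,.01],/' fit.py; python3 - <<'E'
from fit import *
import pickle
w=pickle.load(open("w10.pkl","rb"))
T,B=grad_edges(w,229,338,115,166)
ok=abs(T[:,1]-np.median(T[:,1]))<2
for i in(-96,-98,-100,-102):cylfit(w,T[ok],(i,))
B[:,1]-=.3
for i in(-96,-98,-100):cylfit(w,B,(i,))
E
```

```text
init -96 y -99.16 ang 0.76 rms 0.291
   init -98 y -99.16 ang 0.76 rms 0.291
   init -100 y -99.16 ang 0.76 rms 0.291
   init -102 y -99.16 ang 0.76 rms 0.291
   init -96 y -128.25 ang 0.92 rms 0.532
   init -98 y -98.22 ang 0.92 rms 0.530
   init -100 y -98.22 ang 0.92 rms 0.530
```

```bash
python3 - <<'E'
from bench import manip
s=manip.get_state();print(s["time"],s["force"],s["qvel"].round(3));print(manip.finish_job())
E
```

```text
21.775 [-0.35748971 -0.5007859  -0.04155539] [-0.002  0.    -0.006 -0.001 -0.    -0.001]
the job is handed in; nothing more can be done
None
```

I rolled the pin about 94 mm in five fingertip strokes onto the right-hand line, the one that runs to the gauge stand. I then lifted clear and handed the job in at 21.8 s.

- **Centring:** the last wrist view puts the pin axis at y ≈ -98.2 to -99.2 mm in the plate's frame, with the line at -98.7. It is centred to about 0.5 mm, and its middle lies within about 1.5 mm of the line's middle along x.
- **Squareness:** the pin lies about 0.7° off the line. The different edge fits gave 0.5° to 0.9°. This is the tilt it started with. I tried to turn it during three of the strokes and it did not take, so I left it rather than drag the pin.
- **Rolling:** the pin moved close to half the finger travel on every stroke, and its cross-hole turned with it. On the fourth stroke it moved slightly less than half (about 17.3 mm for 36.5 mm of finger travel), which was the stroke with the largest turn.
- **Forces and surroundings:** the highest wrist force I read was about 34 N. The gauge stand, V-block and bush looked unmoved in the last pictures; I did not look again at the cone or the socket, but the arm passed nowhere near them at low height.
- **Checks that disagreed:** the network's box centres differed by about 20 mm between the scene and top cameras, so I used my own calibration geometry instead. My first pin fit was off by about 1 mm and 0.3° because of shading, and I replaced it with a cylinder edge fit.

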